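Try the new stay on the camp stove's windscreen lid

ROBOT

A 7-joint arm with a two-finger parallel gripper is mounted at the origin on the work surface. World frame = base frame: x ahead of the robot, y to its left, z up, the work surface at z = 0. Lengths are in m, angles in rad, forces in N, time in s.
With the tool pointing down it reaches from about 0.4 to 0.9 m from the base axis. Payload 5.6 kg.
Tool frame: the origin (TCP) lies midway between the tips of the shut fingers; the grasp point (between the pads) lies 19 mm behind it; y points along the fingers, z is the direction in which the jaws open and shut, and the axes are right-handed (so a half turn about y gives the same grasp; the last joint's range is limited). The gripper opens to 92 mm and grips with 3 to 60 N. Pads are 20 mm wide; open, the fingers measure 128 mm over their backs; the gripper's body (75 mm by 189 mm) begins 69 mm behind the grasp point.
Start: joints at [1.203, 0.468, -0.012, 1.603, 0.006, 1.071, -0.056], TCP at [0.207, -0.616, 0.215] pointing down, gripper open.
Joint ranges: [-2.53, 2.53], [-0.31, 2.02], [-1.57, 1.55], [0.28, 2.44], [-1.29, 4.43], [0.15, 1.84], [-2.92, 2.92]. Speed limits (rad/s): [2.57, 2.57, 3.14, 3.14, 3.14, 3.14, 3.14].

INTERFACE

Orientations are given as a 3x3 rotation matrix whose columns are the frame's x, y, z axes.
In Python, from station import env, effector, solver, viewer, workorder, search_frame, tip_of gives the robot as it stands. Calls block until the motion is done:
- env.reach(position, orientation): joint-space move of the TCP to a pose.
- env.movel(position, frame=None, rate=0.15): straight line of the TCP; frame=None keeps the orientation; rate is the mean speed in m/s.
- env.goto_joints(angles): joint-space move.
- effector.release() and effector.grasp(squeeze=None): open the fingers fully, or close them until they stop; squeeze is the grip in N (None keeps the last).
- env.pause(seconds).
- solver.inverse_kinematics(position, orientation): joint angles nearest the present ones, or None.
- env.sense(): the state.
- viewer.read_camera(name): name is "scene" or "top"; returns (picture, depth): 480x640x3 uint8, red, green, blue; 480x640 float32, m along the optical axis (not along the pixel's ray), 0 where there is no reading.
- viewer.camera_info(name): a dict with "intrinsics" (3x3 intrinsics, pixels), "dist_coeffs" ([k1, k2, p1, p2, k3] as OpenCV has them; the pictures are not rectified), "eye" and "rotation" of the camera in the world. Camera axes: x right, y up, looking along -z (the intrinsics and any distortion apply to the point x, -y, -z); pixel columns grow to the right and rows downward; lengths in m; the calibration is good to about 2 mm. A picture is of the moment at which its call begins. camera_info takes no time and is no camera call.
A pose or a line that the arm cannot do raises env.PlanningError and nothing moves.
- workorder.finish_job(): hands the job in, once; it reports no verdict.
Trained networks look in the newest picture that a camera, given by its name, has taken for a name from the list of things; names that differ only in an ending like _2 or _b are one class to them, and where a whole thing is asked for, a point or a joint stands for the part that bears it (a point fixed in the world has none). Each returns a list of dicts, best first, with "score" (0 to 1); they miss things now and then, are a little off and sometimes report something else, mostly with a low value. They report only what shows in the picture. A call takes as long as a camera call.
- search_frame(camera, name): "at" ([x, y, z] in m, in world coordinates, good to about 4 mm: the middle of the surface that is visible of it).
- tip_of(camera, name): "at" ([x, y, z] in m, in world coordinates, good to about 4 mm: a listed point, or the origin of a listed thing).
The state is a dict: "t": time; "joint_positions": joint angles; "joint_velocities": joint speeds; "tau": joint torques, N m; "ee_pos": TCP position; "tcp_rot": TCP orientation; "wrist_force": force on the tool from outside, world axes, zero at the start; "moment": the same for the moment, N m; "gripper_width": finger opening in m.
Only numpy, scipy, OpenCV 4.12 (cv2) and the standard library are available. Lean on these libraries where they do the work, as an engineer would, in place of code of your own. Each camera call takes 0.05 s, during which the arm holds its last target. There are 200 camera calls.

TASK

A new folding stay has just been fitted to the camp stove, so try it out: raise the aluminium windscreen lid by its black bar until the stay straightens and locks, and let go so that the stay alone holds the lid up. Then push the red release pin away from you and down to break the stay's knee, and let the lid come down and close fully without slamming. Leave the jug, the French press, the mug and the stir stick as they are.

Things in the scene. Friction and masses are not known exactly. Their poses are not given: they have to be found in the camera images.
- stove: Fixed camp stove: green case 200 (x) x 260 (y) x 100 mm high under a flat aluminium windscreen lid. Origin: centre of the underside; x runs from its front (bar side, facing the robot) to the back, y left, z up. The lid hinge lies along y at x +100, z +100. The steel folding stay is outside the left wall (y +135 to +145); its foot pivot is at x -40, z +60.
- windscreen (a joint): Lid angle in rad: 0 closed, grows as the front edge rises, at most 1.26 (stay straight). The lid is a slab 200 x 260 x 8 mm, about 0.5 kg, on a damped hinge: let go with the stay's knee broken, it sinks shut by itself in some seconds without slamming.
- bar (a point): Centre of the lid's black handle bar: round, 12 mm thick, 130 long, along the stove's y, 45 mm in front of the lid's edge (39 mm free gap) on thin arms at its ends. Lid closed: 106 mm above the countertop, 245 in front of the hinge axis and 6 above it; it swings with the lid. Pinched from above it turns between the fingers. Axes turn with the lid.
- knee (a joint): Knee angle of the stay in rad: 0 folded (lid closed), 2.58 straight, 2.68 at its stop just past straight = locked. Links 90 mm long. A light spring carries the knee to the stop once the lid is within about 3 degrees of its highest; locked, it holds the lid up until the red pin is pushed.
- tab (a point): Point on the red release pin: 14 mm thick, 90 long, sticking out to the stove's left (+y) from the stay's lower link; this point is on its axis, 80 mm outside the left wall. It swings round the stay's foot pivot at 76 mm radius: locked, about 64 above and 41 behind it. Pushed away (+x) and down along 0.6 to 0.8 rad of that arc (a few N), the knee breaks.
- jug: Bystander: blue plastic measuring jug, 104 mm across, 130 mm tall, with a handle; origin at the centre of its underside.
- press: Bystander: stainless French press, 100 mm across, 224 mm tall, black handle and knob; origin at the centre of its underside.
- mug: Bystander: white ceramic mug, 82 mm across, 92 mm tall; origin at the centre of its underside.
- stick: Bystander: wooden stir stick 180 x 18 x 6 mm lying flat; origin at the centre of its underside.

How it is judged:
On the way:
1. the lid is up on its locked stay and the robot has let go of the stove (value of joint windscreen above 1.15 rad and value of joint knee above 2.6 rad and contact force between each of the arm, the fingers and stove below 0.2 N), for 0.5 s.
At the end, for the whole second after the job is handed in: The lid is shut again (within 0.06 rad of fully closed) and at rest, after having stood on the locked stay with the robot off the stove for half a second; jug, press, mug and stick are within 30 mm of where they started and the three vessels stand upright (within 15 degrees) (value of joint windscreen below 0.06 rad and velocity of joint windscreen between -0.05 and 0.05 rad/s and distance of each of jug, press, mug, stick from where it was at the start of the episode below 0.03 m and angle between each of jug, press, mug's own z axis and vertical below 0.26 rad); the robot touches nothing.
It fails at once if the lid slams: it arrives at the case (last 0.25 rad) faster than 2 rad/s (value of joint windscreen below 0.25 rad and velocity of joint windscreen below -2 rad/s).
It fails at once if a bystander is shifted by more than 30 mm (distance of any of jug, press, mug, stick from where it was at the start of the episode above 0.03 m).
It also fails if it takes over 51 s, if anything falls off the work surface, if the arm or the gripper's body presses on something with over 40 N, if the wrist force passes 120 N, or if a joint passes its speed limit or range.

## Working session

There is one attempt and no reset: what is moved stays moved. The work goes in short steps, each a Python script; the robot and the scene stay as the last script left them, time stands still between calls to the robot, and variables do not carry over. Pictures are saved under pics/ and viewed, about 8 in all and at most 12, crops included, and the job is handed in when it is done.

```bash
ls; mkdir -p pics
python3 - <<'E'
from station import *
import cv2,numpy as np
for c in ("scene","top"):
    p,d=viewer.read_camera(c); cv2.imwrite(f"pics/{c}0.png",p[:,:,::-1])
    i=viewer.camera_info(c); print(c,np.round(i["eye"],3),np.round(i["rotation"],3).tolist())
    for n in ("stove","bar","tab","windscreen","knee","jug","press","mug","stick"):
        for f in (search_frame,tip_of):
            try: print(n,f.__name__,[(np.round(r["at"],3).tolist(),round(r["score"],2)) for r in f(c,n)[:2]])
            except Exception as e: print(n,f.__name__,e)
s=env.sense();print(s["t"],s["ee_pos"],np.round(s["tcp_rot"],3).tolist(),s["wrist_force"])
E
```

```text
pics
scene [ 1.364 -0.035  1.056] [[0.067, -0.762, 0.644], [0.998, 0.048, -0.047], [0.005, 0.646, 0.764]]
stove call [([0.626, -0.105, 0.109], 0.81)]
stove call [([0.585, -0.108, 0.001], 0.83)]
bar call [([0.589, -0.109, 0.11], 0.63)]
bar call [([0.441, -0.079, 0.107], 0.56)]
tab call [([0.653, 0.033, 0.038], 0.84)]
tab call [([0.659, 0.087, 0.031], 0.74)]
windscreen call [([0.593, -0.11, 0.11], 0.95), ([0.635, 0.018, 0.065], 0.47)]
windscreen call it knows: bar, jug, mug, press, stick, stove, tab
knee call [([0.636, 0.021, 0.064], 0.43)]
knee call it knows: bar, jug, mug, press, stick, stove, tab
jug call [([0.664, 0.431, 0.082], 0.98), ([0.628, -0.416, 0.058], 0.63)]
jug call [([0.651, 0.428, -0.003], 0.7)]
press call [([0.496, 0.396, 0.131], 0.72)]
press call [([0.461, 0.412, 0.002], 0.77)]
mug call [([0.626, -0.417, 0.057], 0.78)]
mug call [([0.614, -0.419, -0.002], 0.73), ([0.461, 0.408, 0.002], 0.53)]
stick call [([0.407, -0.375, 0.006], 0.82)]
stick call [([0.402, -0.38, -0.002], 0.74)]
top [0.375 0.002 1.521] [[-0.01, 0.993, -0.121], [-1.0, -0.011, -0.005], [-0.007, 0.121, 0.
[... 227 characters left out ...]
0.66, 0.085, 0.036], 0.63)]
windscreen call [([0.578, -0.11, 0.108], 0.97)]
windscreen call it knows: bar, jug, mug, press, stick, stove, tab
knee call []
knee call it knows: bar, jug, mug, press, stick, stove, tab
jug call [([0.662, 0.439, 0.066], 0.91)]
jug call [([0.651, 0.422, 0.001], 0.56)]
press call [([0.464, 0.392, 0.18], 0.56)]
press call [([0.464, 0.408, -0.002], 0.93)]
mug call [([0.621, -0.425, 0.037], 0.74)]
mug call [([0.616, -0.42, -0.0], 0.71)]
stick call [([0.395, -0.381, 0.008], 0.91)]
stick call [([0.398, -0.382, -0.001], 0.79)]
1.7 [ 0.20740703 -0.61600856  0.21457592] [[-0.948, -0.0, 0.319], [-0.319, -0.0, -0.948], [0.0, -1.0, -0.0]] [-0.80676169 -0.30892302  0.48603798]
```

View pics/scene0.png

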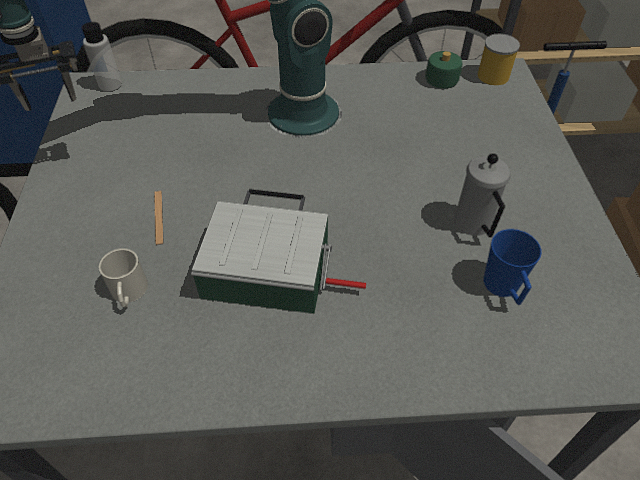

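View pics/top0.png

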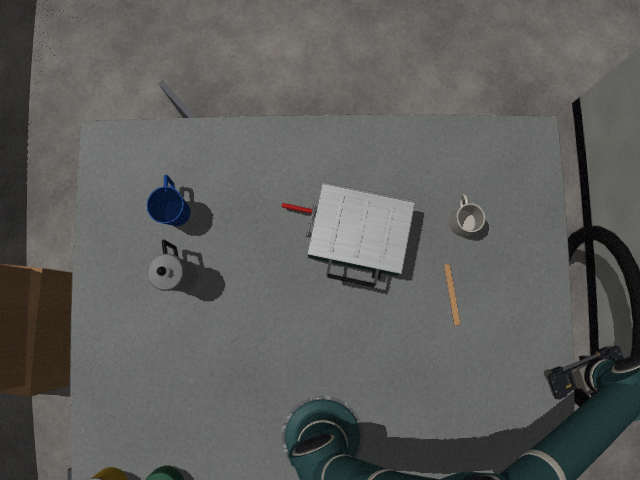

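```bash
cat > h.py <<'E'
from station import *
import cv2,numpy as np
def cloud(c):
    p,d=viewer.read_camera(c); i=viewer.camera_info(c)
    v,u=np.mgrid[0:480,0:640]
    q=cv2.undistortPoints(np.stack([u,v],-1).reshape(-1,1,2).astype(np.float64),np.array(i["intrinsics"]),np.array(i["dist_coeffs"])).reshape(480,640,2)
    P=np.stack([q[...,0]*d,-q[...,1]*d,-d],-1)@np.array(i["rotation"]).T+np.array(i["eye"])
    P[d<=0]=np.nan
    return p,P
E
python3 - <<'E'
from h import *
p,P=cloud("top")
m=(abs(P[...,2]-.108)<.012)&(abs(P[...,0]-.585)<.25)&(abs(P[...,1]+.11)<.25)&(p.astype(int).min(-1)>70)
k=cv2.morphologyEx(m.astype(np.uint8),cv2.MORPH_OPEN,np.ones((9,9)))
X=P[k>0]; r=cv2.minAreaRect(X[:,:2].astype(np.float32)*1000); print(r,np.median(X[:,2]),len(X))
b=(abs(P[...,2]-.106)<.012)&(p.astype(int).max(-1)<70)&(abs(P[...,0]-.44)<.06)&(abs(P[...,1]+.08)<.12)
Y=P[b];print(len(Y),cv2.minAreaRect(Y[:,:2].astype(np.float32)*1000),Y.mean(0))
E
```

```text
((586.9029541015625, -113.69015502929688), (258.875244140625, 208.1357879638672), 77.45635223388672) 0.10878340589717439 6676
316 ((456.050048828125, -105.70592498779297), (177.0386962890625, 51.673526763916016), 77.5421371459961) [ 0.44948941 -0.08947519  0.10827996]
```

```bash
cat >> h.py <<'E'
psi=-0.216; S=np.array([.585,-.1115,0]); ex=np.array([np.cos(psi),np.sin(psi),0]); ey=np.array([-np.sin(psi),np.cos(psi),0]); ez=np.array([0,0,1.])
W=lambda x,y,z: S+ex*x+ey*y+ez*z
def R(pitch,jaw='y'):   # pitch: tool axis below horizontal, ahead
    a=ex*np.cos(pitch)-ez*np.sin(pitch)
    z=ey if jaw=='y' else np.cross(a,ey)
    return np.stack([np.cross(a,z),a,z],1)
def hook(th,pitch,gap=0,over=.022,y=0):
    bar=W(.1-.245*np.cos(th)+.006*np.sin(th),y,.1+.245*np.sin(th)+.006*np.cos(th))
    a=R(pitch)[:,1]; n=ex*np.sin(pitch)+ez*np.cos(pitch)
    return bar+a*over-n*(.016+gap), R(pitch)
E
python3 - <<'E'
from h import *
f=lambda q: None if q is None else np.round(q,2).tolist()
for sgn in (1,-1):
  def T(p,r):
    r=r.copy(); r[:,0]*=sgn; r[:,2]*=sgn; return f(solver.inverse_kinematics(p,r))
  for pd in (15,30,40,50,60): print(sgn,pd,T(*hook(0,np.radians(pd),.03)),T(*hook(0,np.radians(pd))))
  for pd in (50,60,70,80,90): print('top',pd,T(*hook(1.25,np.radians(pd))))
  print('tab',T(W(.001,.212,.105),R(np.pi/2,'x')),T(W(.034,.212,.06),R(np.pi/2,'x')))
print(env.sense()["t"])
E
```

```text
1 15 None None
1 30 None None
1 40 None None
1 50 None None
1 60 None None
top 50 [0.6, 0.08, -0.52, 2.1, 0.4, 0.3, 1.11]
top 60 [0.59, 0.12, -0.52, 1.97, 0.23, 0.55, 1.28]
top 70 [0.65, 0.2, -0.6, 1.84, 0.23, 0.8, 1.3]
top 80 [0.68, 0.31, -0.69, 1.7, 0.26, 1.04, 1.28]
top 90 [0.66, 0.41, -0.72, 1.56, 0.28, 1.27, 1.26]
tab [0.23, 0.66, -0.61, 1.68, 0.45, 0.94, -0.77] [0.18, 0.75, -0.54, 1.62, 0.46, 0.9, -0.74]
-1 15 None None
-1 30 None None
-1 40 None None
-1 50 None None
-1 60 None None
top 50 [0.93, 0.12, -0.88, 2.08, 0.56, 0.33, -2.17]
top 60 [0.71, 0.14, -0.65, 1.97, 0.28, 0.56, -1.9]
top 70 [0.53, 0.18, -0.46, 1.84, 0.18, 0.79, -1.8]
top 80 [0.42, 0.25, -0.35, 1.71, 0.13, 1.02, -1.76]
top 90 [0.35, 0.34, -0.28, 1.58, 0.1, 1.24, -1.73]
tab [0.58, 1.07, -1.33, 1.66, 1.08, 1.32, 1.97] [0.56, 1.19, -1.34, 1.6, 1.19, 1.35, 1.98]
1.75
```

```bash
cat >> h.py <<'E'
def hk(th,eff,az,gap=0,over=.022,y=0,s=1):
    # eff: slope in the x-z plane, az: angle of tool axis out of that plane
    bar=W(.1-.245*np.cos(th)+.006*np.sin(th),y,.1+.245*np.sin(th)+.006*np.cos(th))
    n=ex*np.sin(eff)+ez*np.cos(eff)
    a=np.cos(az)*(ex*np.cos(eff)-ez*np.sin(eff))+np.sin(az)*ey
    z=np.cross(n,a)*s
    return bar+a*over-n*(.016+gap), np.stack([np.cross(a,z),a,z],1)
E
python3 - <<'E'
from h import *
r=np.radians
for az in range(-60,61,15):
  for y in (-.03,0,.03):
    L=[]
    for e in range(10,90,5):
      for s in (1,-1):
        q=solver.inverse_kinematics(*hk(0.,r(e),r(az),y=y,s=s))
        if q is not None: L.append((e,s))
    print(az,y,L[:4])
print(env.sense()["t"])
E
```

```text
-60 -0.03 [(10, 1), (10, -1), (15, 1), (15, -1)]
-60 0 [(10, 1), (10, -1), (15, 1), (15, -1)]
-60 0.03 [(10, 1), (10, -1), (15, 1), (15, -1)]
-45 -0.03 [(10, 1), (10, -1), (15, 1), (15, -1)]
-45 0 [(10, 1), (10, -1), (15, 1), (15, -1)]
-45 0.03 [(10, 1), (10, -1), (15, 1), (15, -1)]
-30 -0.03 [(60, 1), (65, 1), (65, -1), (70, 1)]
-30 0 [(60, 1), (60, -1), (65, 1), (65, -1)]
-30 0.03 [(50, 1), (55, 1), (55, -1), (60, 1)]
-15 -0.03 [(70, 1), (75, 1), (75, -1), (80, 1)]
-15 0 [(65, 1), (70, 1), (70, -1), (75, 1)]
-15 0.03 [(65, 1), (70, 1), (70, -1), (75, 1)]
0 -0.03 [(70, 1), (75, 1), (75, -1), (80, 1)]
0 0 [(70, 1), (75, 1), (75, -1), (80, 1)]
0 0.03 [(70, 1), (75, 1), (75, -1), (80, 1)]
15 -0.03 [(70, 1), (70, -1), (75, 1), (75, -1)]
15 0 [(70, 1), (70, -1), (75, 1), (75, -1)]
15 0.03 [(75, 1), (75, -1), (80, 1), (80, -1)]
30 -0.03 [(60, 1), (60, -1), (65, 1), (65, -1)]
30 0 [(65, 1), (65, -1), (70, 1), (70, -1)]
30 0.03 [(65, 1), (70, 1), (70, -1), (75, 1)]
45 -0.03 [(10, 1), (10, -1), (15, 1), (15, -1)]
45 0 [(10, 1), (10, -1), (15, 1), (15, -1)]
45 0.03 [(45, -1), (50, 1), (50, -1), (55, 1)]
60 -0.03 [(10, 1), (10, -1), (15, 1), (15, -1)]
60 0 [(10, 1), (10, -1), (15, 1), (15, -1)]
60 0.03 [(10, 1), (10, -1), (15, 1), (15, -1)]
1.75
```

```bash
cat >> h.py <<'E'
r=np.radians
def path(th,az=-50,e0=35,e1=70,y=.015,s=1,gap=0): return hk(th,r(e0+(e1-e0)*max(th,0)/1.26),r(az),gap=gap,y=y,s=s)
E
python3 - <<'E'
from h import *
for s in (1,-1):
  for az in (-50,):
    print(s,az)
    for g in (.06,.01): 
      p,Q=path(0,az,s=s,gap=g); print(g,np.round(p,3),np.round(solver.inverse_kinematics(p,Q),2))
    for th in np.linspace(0,1.26,8):
      q=solver.inverse_kinematics(*path(th,az,s=s)); print(round(th,2),None if q is None else np.round(q,2))
E
```

```text
1 -50
0.06 [ 0.412 -0.075  0.036] [-0.27  0.98 -0.46  2.32  1.43  1.55 -1.24]
0.01 [ 0.44  -0.082  0.077] [-0.23  0.86 -0.46  2.3   1.42  1.53 -1.1 ]
0.0 [-0.23  0.84 -0.46  2.3   1.42  1.53 -1.07]
0.18 [ 0.16  0.89 -0.9   2.28  1.47  1.82 -0.88]
0.36 [ 0.04  0.63 -0.71  2.25  1.33  1.57 -0.64]
0.54 [ 0.08  0.53 -0.71  2.19  1.26  1.53 -0.4 ]
0.72 [ 0.04  0.44 -0.6   2.1   1.18  1.47 -0.15]
0.9 [ 0.08  0.42 -0.58  1.98  1.13  1.48  0.06]
1.08 [ 0.09  0.44 -0.55  1.86  1.1   1.51  0.25]
1.26 [ 0.1   0.49 -0.53  1.72  1.07  1.55  0.42]
-1 -50
0.06 [ 0.412 -0.075  0.036] [-0.06  1.09 -0.68  2.3   1.5   1.78  1.9 ]
0.01 [ 0.44  -0.082  0.077] [-0.04  0.96 -0.68  2.29  1.49  1.73  2.03]
0.0 [-0.03  0.93 -0.68  2.29  1.49  1.72  2.06]
0.18 [ 0.15  0.89 -0.9   2.28  1.47  1.81  2.26]
0.36 [ 0.18  0.72 -0.89  2.24  1.39  1.71  2.48]
0.54 [-1.49  0.94  1.35  2.27  0.27  0.6  -2.63]
0.72 [-1.43  0.82  1.36  2.18  0.34  0.71 -2.53]
0.9 [-1.36  0.77  1.36  2.07  0.31  0.81 -2.36]
1.08 [-1.17  0.6   1.13  1.94  0.5   0.98 -2.41]
1.26 [-1.07  0.66  1.12  1.79  0.39  1.04 -2.2 ]
```

Run:
```python
from h import *
effector.grasp(10)
p,Q=path(0,gap=.012); a=Q[:,1]
env.reach(p-a*.10+ez*.12,Q)
print(env.sense()["t"])
env.movel(p-a*.08,Q,.2)
s=env.sense();print(s["t"],np.round(s["ee_pos"]-(p-a*.08),4),np.round(s["wrist_force"],2),s["gripper_width"])
env.movel(p,Q,.15)
s=env.sense();print(s["t"],np.round(s["ee_pos"]-p,4),np.round(s["wrist_force"],2))
for c in("scene","top"):
  im,_=viewer.read_camera(c);cv2.imwrite(f"pics/{c}1.png",im[:,:,::-1])
A=cv2.imread("pics/scene1.png")[120:320,170:420];B=cv2.imread("pics/top1.png")[160:360,230:480]
cv2.imwrite("pics/m1.png",cv2.resize(np.hstack([A,B]),(800,320)))
```

```text
5.4583
6.25 [0.0001 0.0001 0.0004] [-0.73  1.07  1.04] 0.00048433067562506934
6.9333 [0.0002 0.0006 0.0005] [ 0.36  0.94 -0.82]
```

View pics/m1.png

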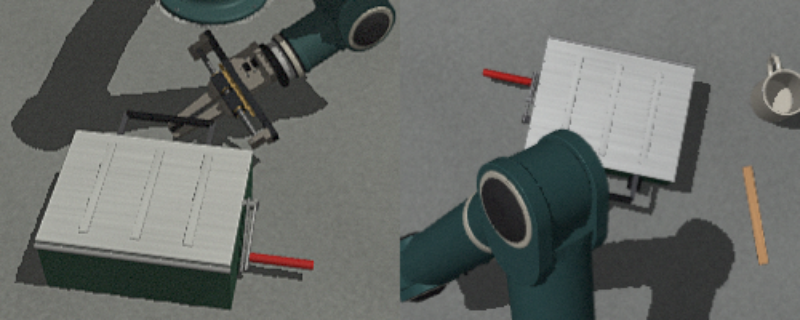

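The left crop shows the fingertips (~(180,125)) passing under the middle of the black bar (130–212,118); nothing else is touched. Lift now.

Run:
```python
from h import *
for th in list(np.linspace(.08,1.20,15)):
    env.movel(*path(th),rate=.12)
    s=env.sense();print(round(th,2),round(s["t"],2),np.round(s["wrist_force"],1),np.round(s["ee_pos"]-path(th)[0],3))
    if np.linalg.norm(s["wrist_force"])>30: break
im,_=viewer.read_camera("scene");cv2.imwrite("pics/scene2.png",im[40:340,120:520,::-1])
```

```text
0.08 7.43 [-2.9  2.7 -1.5] [-0.     0.001 -0.   ]
0.16 7.74 [-3.   1.9 -1.5] [ 0.  0. -0.]
0.24 8.05 [-0.7  1.7 -1.7] [ 0.     0.    -0.001]
0.32 8.36 [-0.7  1.3 -1.5] [ 0.    -0.    -0.001]
0.4 8.67 [ 0.3  1.2 -1.6] [-0.    -0.    -0.001]
0.48 8.97 [-0.9  0.1 -0.7] [-0.    -0.    -0.001]
0.56 9.28 [-1.   0.9 -1.1] [-0.    -0.    -0.001]
0.64 9.59 [-0.8  0.2 -1.7] [-0.     0.    -0.001]
0.72 9.9 [ 0.   1.  -0.8] [-0.     0.    -0.001]
0.8 10.21 [ 0.6  0.1 -1.2] [-0.001  0.    -0.001]
0.88 10.52 [-1.1  1.3 -0.2] [-0.001  0.    -0.001]
0.96 10.82 [-0.7  0.7 -0.1] [-0.001  0.    -0.001]
1.04 11.13 [-0.8  0.5 -0.8] [-0.001  0.    -0.001]
1.12 11.44 [-0.4  0.5  0.1] [-0.001  0.    -0.001]
1.2 11.75 [ 0.1 -0.5 -1.1] [-0.001  0.    -0.001]
```

View pics/scene2.png

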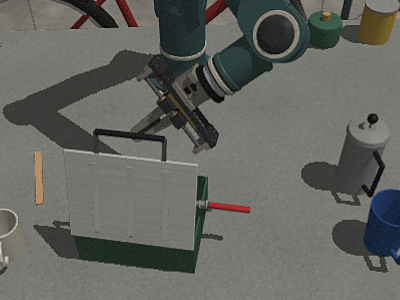

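The lid stands nearly upright on the fingers behind the bar (130,133), with the pin swung up (230,208). Creep on until a stop is felt, then back off and check.

Run:
```python
from h import *
f0=env.sense()["wrist_force"]
for th in np.arange(1.215,1.30,.012):
    p,Q=path(th); env.movel(p,Q,rate=.05)
    F=np.mean([(env.pause(.02),env.sense()["wrist_force"])[1] for _ in range(5)],0)
    print(round(th,3),np.round(F,1),round(F@ex,1))
    if F@ex<-8: break
env.pause(.4)
e=r(70); n=ex*np.sin(e)+ez*np.cos(e)
env.movel(p-n*.012,Q,.05); env.pause(.3)
print(env.sense()["t"],np.round(env.sense()["wrist_force"],1))
im,P=cloud("scene");cv2.imwrite("pics/scene3.png",im[40:340,120:520,::-1])
print([(np.round(d["at"],3).tolist(),round(d["score"],2)) for n_ in("bar","tab") for d in tip_of("scene",n_)[:1]])
# lid plane angle
rel=(P-S); X=np.stack([rel@ex,rel@ey,rel[...,2]],-1)
m=(X[...,0]>.02)&(X[...,0]<.12)&(abs(X[...,1])<.11)&(X[...,2]>.14)&(X[...,2]<.28)
A=X[m]; k=np.polyfit(A[:,2],A[:,0],1); print(len(A),"lid angle",np.pi/2-np.arctan(-k[0]))
print("exp bar",W(.031,0,.335),"exp tab",W(.001,.21,.124))
```

```text
1.215 [-0.1  0.5 -0.1] -0.2
1.227 [ 0.1 -0.4 -0.2] 0.2
1.239 [-0.2 -0.2 -0.7] -0.2
1.251 [-3.2  1.5 -0.4] -3.4
1.263 [-8.6  3.5 -0.1] -9.2
14.5583 [ 0.9 -0.9 -0.7]
[([0.61, -0.121, 0.337], 0.86), ([0.63, 0.093, 0.125], 0.63)]
6914 lid angle 1.2526731389396357
exp bar [ 0.61527964 -0.11814405  0.335     ] exp tab [0.63098487 0.09340581 0.124     ]
```

View pics/scene3.png

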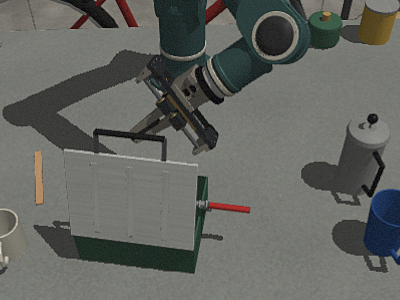

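The lid stands free at 1.25 rad, and the tab is at its locked position (network: 0.630, 0.093, 0.125 vs expected 0.631, 0.093, 0.124). Moving to the pin.

Run:
```python
from h import *
p,Q=path(1.263); e=r(70); n=ex*np.sin(e)+ez*np.cos(e)
env.movel(p-n*.10-Q[:,1]*.03,Q,.15); env.pause(.6)
print([np.round(d["at"],3).tolist() for d in (viewer.read_camera("scene"),tip_of("scene","tab"))[1][:1]])
D=R(np.pi/2,'x')
env.reach(W(-.13,.20,.32),D); print(env.sense()["t"])
effector.release()
env.movel(W(.001,.213,.26),D,.2)
env.movel(W(.001,.213,.105),D,.12)
s=env.sense();print(s["t"],np.round(s["wrist_force"],1),s["ee_pos"],np.round(s["tcp_rot"],2).tolist())
im,_=viewer.read_camera("scene");print([np.round(d["at"],3).tolist() for d in tip_of("scene","tab")[:1]])
cv2.imwrite("pics/scene4.png",im[40:340,120:520,::-1])
```

```text
[[0.636, 0.089, 0.127]]
17.0417
20.7333 [-0.3  0.8 -0.3] [0.63220505 0.09655789 0.10588453] [[-0.21, 0.0, 0.98], [-0.98, 0.0, -0.21], [-0.0, -1.0, 0.0]]
[[0.61, -0.119, 0.334]]
```

View pics/scene4.png

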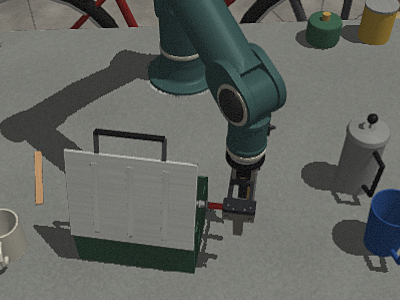

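The open fingers straddle the red pin (215,207), and the lid is still up. Grip lightly and follow the pin's arc.

Run:
```python
from h import *
D=R(np.pi/2,'x')
effector.grasp(8); s=env.sense();print(s["t"],s["gripper_width"],np.round(s["wrist_force"],1))
for a in np.arange(.92,.19,-.09):
    env.movel(W(-.04+.076*np.cos(a),.213,.06+.076*np.sin(a)-.019),D,.06)
    s=env.sense();F=s["wrist_force"];print(round(a,2),round(s["t"],2),np.round(F,1),round(s["gripper_width"],4))
    if np.linalg.norm(F)>40: break
effector.release()
im,_=viewer.read_camera("scene");cv2.imwrite("pics/scene5.png",im[40:340,120:520,::-1])
print([np.round(d["at"],3).tolist() for n in("tab","bar") for d in tip_of("scene",n)[:1]],env.sense()["t"])
```

```text
21.9917 0.013905880153619743 [-1.1  0.2  0.4]
0.92 22.24 [-1.9 -0.2  0.8] 0.0135
0.83 22.51 [-2.2  1.1  0.7] 0.0136
0.74 22.77 [-1.2 -0.7  1.4] 0.0136
0.65 23.04 [-1.8  0.3  0.5] 0.0136
0.56 23.31 [-2.5  1.4 -0.9] 0.0134
0.47 23.57 [-2.4  2.6 -2.9] 0.0136
0.38 23.84 [-2.5  2.6 -5.1] 0.0136
0.29 24.11 [-3.   2.9 -6.2] 0.0136
0.2 24.38 [-3.3  3.9 -7.1] 0.0135
[[0.442, -0.08, 0.109]] 25.7333
```

View pics/scene5.png

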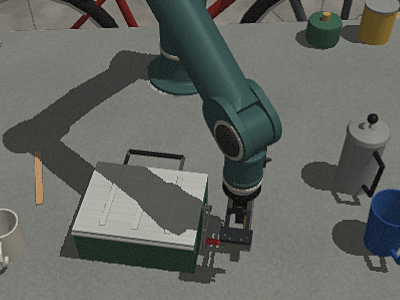

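The knee broke and the lid has come down already. Withdraw upwards and check everything.

Run:
```python
from h import *
D=R(np.pi/2,'x')
p=env.sense()["ee_pos"]; env.movel(p+ez*.22,D,.15); env.pause(1)
im,P=cloud("scene");cv2.imwrite("pics/scene6.png",im[:,:,::-1])
for n in("bar","tab","jug","press","mug","stick"): print(n,[np.round(d["at"],3).tolist() for d in tip_of("scene",n)[:1]])
rel=P-S; X=np.stack([rel@ex,rel@ey,rel[...,2]],-1)
m=(abs(X[...,0])<.08)&(abs(X[...,1])<.1)&(X[...,2]>.05)&(X[...,2]<.2)
A=X[m];print("lid",len(A),np.polyfit(A[:,0],A[:,2],1))
s=env.sense();print(s["t"],np.round(s["wrist_force"],1))
```

```text
bar [[0.442, -0.078, 0.106]]
tab [[0.66, 0.086, 0.031]]
jug [[0.653, 0.429, -0.002]]
press [[0.462, 0.412, 0.001]]
mug [[0.613, -0.423, -0.001]]
stick [[0.4, -0.379, -0.002]]
lid 5206 [-6.86591555e-05  1.09987060e-01]
28.7 [-0.5  0.   0. ]
```

View pics/scene6.png

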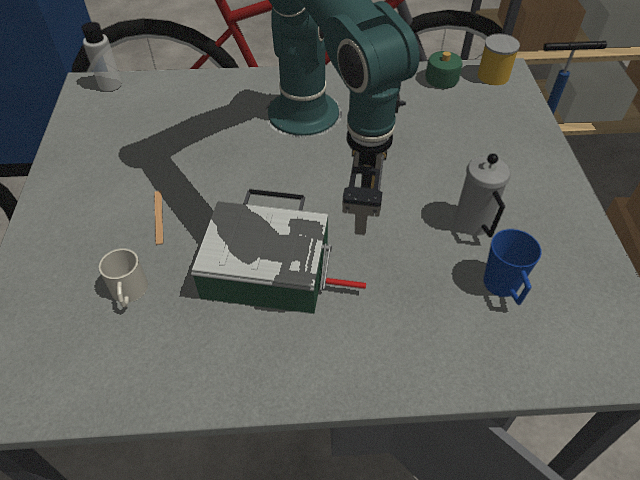

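The lid is flat and shut (slope about 0, top at z 0.110), the pin is back at its folded place (345,284), the bystanders haven't moved and the gripper is clear.

```bash
python3 -c "
from station import *
workorder.finish_job()"
```

```text
the job is handed in; nothing more can be done
```

The stay trial is finished and handed in; my last checks were at 28.7 s of the 51 s allowed.

- **Raising:** I lifted the lid with the closed fingers hooked under the bar until I felt the stop, at about 9 N. I then backed the arm clear.
- **Locked on the stay:** With the robot off, the lid stood at about 1.25 rad. The pin was within a few mm of its locked place.
- **Release and closing:** I gripped the red pin lightly, moved it about 0.8 rad along its arc, then let go and withdrew upwards. The lid came down by itself.

**Last checks:**
- The lid is flat and shut: slope about 0, and the bar back at a height of 106 mm.
- The pin is back at its folded position.
- The jug, French press, mug and stir stick are within about 5 mm of where they started, which is within the networks' accuracy. The three vessels look upright in the last picture.
- The gripper is clear of everything, and the wrist force is about 0.

**Not measured:**
- The lid's closing speed. It was already shut at the first look, about 1.4 s after the pin move ended, and I did not record its speed in the last 0.25 rad.
- The knee angle. I inferred that it was locked from the lid and pin positions.

One network result disagreed: at 20.7 s it reported the pin at the bar's position, while the gripper hid the pin. I ignored it, since the picture showed the fingers around the pin.

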